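Take the pressure cap off a radiator

ROBOT

A 6-joint arm with a two-finger parallel gripper is mounted at the origin on a cart in front of the work surface, level with it; the furniture and walls round the work are solid. World frame = base frame: x ahead of the robot, y to its left, z up, the work surface at z = 0. Lengths are in m, angles in rad, forces in N, time in s.
With the tool pointing down it reaches from about 0.35 to 0.85 m from the base axis. Payload 8.1 kg.
Tool frame: the origin (TCP) lies at the centre of the arm's flange, where the gripper is bolted on; the fingertips stand 186 mm ahead of it and the grasp point (between the pads) lies 167 mm ahead of it; z points along the fingers, y is the line along which they close (so a half turn about z gives the same grasp; the last joint's range is limited). The gripper opens to 93 mm and grips with 3 to 60 N. Pads are 15 mm wide; open, the fingers measure 128 mm over their backs; the gripper's body (75 mm by 188 mm) begins 65 mm behind the grasp point.
Start: joints at [1.147, 0.13, 1.488, -0, 1.523, -0.085], TCP at [0.199, 0.566, 0.405] pointing down, gripper open.
Joint ranges: [-2.96, 2.96], [-0.89, 2.26], [0.02, 2.5], [-1.34, 4.48], [0, 2.73], [-2.66, 2.66]. Speed limits (rad/s): [2.39, 2.39, 2.79, 3.14, 3.14, 3.14].

INTERFACE

Orientations are given as a rotation vector (axis times angle).
In Python, from plant import robot gives the robot as it stands.
- The arm moves only by the tool apply_moves, never from a script. Its argument "series" is a list of rows, each a list of 2 entries, a list of its own where there are three numbers: the shift along the tool's x, y, z in mm, then the turn, a rotation vector about the tool's x, y, z in rad. A call has 1 to 12 rows; each row shifts and turns the commanded pose from where the row before left it, along the tool's axes as they then stand; what a row does not reach is not made up. A row lasts 1/12 s, in which the tool goes at most 41.7 mm and 7.16 degrees, less where a joint would pass 70% of its speed; a pose out of reach is approached as far as the arm can. A call is refused whole if a number of a shift passes 41.7 or a number of a turn 0.125, either way. A call with a gripper value outside its range is refused whole. "claw" is the opening, from 0 (shut) to 1 (fully open), set as the call begins (left out, the last holds). The fingers move at their own pace and stop on an object; "newtons" is the grip in N (left out, the last holds). Time passes only in rows, so rows that do not move let the fingers close. It gives the time, the measured TCP pose, the force, the opening and the grip force at its end, in the units of the state.
- robot.read_state(): the state, without advancing time (a new reading comes with each control period).
- robot.read_camera(name): name is "scene" or "side" or "wrist"; returns (picture, depth): 400x640x3 uint8, blue, green, red; 400x640 float32, m along the optical axis (not along the pixel's ray), 0 where there is no reading.
- robot.calibration(name): a dict with "fx", "fy", "cx", "cy" (pixels), "extrinsics" (4x4, takes a point from world to camera coordinates). Camera axes: x right, y down, z forward; pixel columns grow to the right and rows downward; lengths in m; the calibration is good to about 2 mm. A picture is of the moment at which its call begins: read the wrist's pose just before it. calibration takes no time and is no camera call; for the wrist camera it gives the pose at the moment of the call.
- robot.close_job(): hands the job in; it is judged then, once.
The state is a dict: "t": time; "q": joint angles; "dq": joint speeds; "joint_torque": joint torques, N m; "tool_pos": TCP position; "orientation": TCP orientation; "force": force on the tool from outside, world axes, zero at the start; "wrist_torque": the same for the moment, N m; "opening": finger opening in m; "gripper_force": force on a finger pad.
Only numpy, scipy, OpenCV 4.12 (cv2) and the standard library are available. Lean on these libraries where they do the work, as an engineer would, in place of code of your own. Each camera call takes 0.05 s, during which the arm holds its last target. There are 200 camera calls.

TASK

Take the pressure cap off the radiator on the bench and set it down upright, grip up, near the middle of the round enamelled plate. Turn the cap anticlockwise without pressing until you feel its first stop, then press it down against its spring and, keeping it down, turn on past the stop to where it comes free, and lift it straight off. The neck is soft aluminium, so go by feel and never force the cap; do not drop it, and leave the brass coupler, the screwdriver and the spring clips where they lie.

Things in the scene. Friction and masses are not known exactly. Their poses are not given: they have to be found in the camera images.
- cap: Black pressure cap, 63 mm wide, a fluted skirt with a raised straight grip rib on top. Origin: centre of the skirt's lower edge. x runs along the rib (50 x 14 mm, 19 mm high), z up; disc top at z 17.5 mm, rib top at 36 mm. A sprung rubber foot, 26 mm wide, reaches about 12 mm below the skirt when free. About 0.12 kg.
- cap_grip (a point): Middle of the rib's top edge, on the cap's axis. Anticlockwise frees. The first stop comes 13 to 53 degrees on, unlike each time: feel it by the rising moment; turning takes under 0.2 Nm, and twists over 0.6 Nm, presses over 25 N or hard pulls on a caught cap spoil the neck. At the stop 4 mm of press (9 N of spring, 1 N/mm) passes it; at 6.5 mm the cap bottoms hard.
- radiator: Small aluminium radiator, 220 x 46 mm, 142 mm high, fixed upright on a steel plate 252 x 100 x 6 mm. Origin: under the plate's middle; x its thickness (hose spouts to +x), y its length, z up. Filler neck at y +55 mm, rim at z 162 mm. The cap is free 32 degrees (29 to 35) past the stop and springs up there; turned farther it catches again. Lifted 30 mm it is clear of the neck.
- plate: Round white enamelled plate with a black rim, loose, 209 mm wide; rim 17 mm high, flat floor 2 mm above the table and about 170 mm wide. Origin: centre of its underside. A thin black post hangs behind the work at x 0.62, y 0.16 m, its end 0.56 m up: keep the arm clear. Standing in the plate on its foot, the cap has its skirt's lower edge about 13 mm above the table.
- coupler: Bystander: brass hose coupler, 45 x 23 x 20 mm, lying behind the work. Origin: centre of its underside.
- screwdriver: Bystander: short screwdriver with a dark handle, 149 x 25 x 25 mm, lying behind the work. Origin: centre of its underside.
- spring_clips: Bystander: bundle of wire spring clips, 70 x 70 x 41 mm, near the table's front edge. Origin: centre of its underside.

How it is judged:
On the way, in this order (a step that is already met when the one before it is completed fails the run):
1. the cap, not pressed down, is turned anticlockwise towards its first stop (angle between the x axis of cap and the x axis of radiator, either way round above 0.52 rad and z of cap in the frame of radiator above 0.152 m), for 0.2 s.
2. the cap is pressed down clear of the stop (z of cap in the frame of radiator below 0.1517 m), for 0.02 s.
3. the cap is lifted clear of the neck (z of cap in the frame of radiator above 0.18 m), for 0.1 s.
At the end, for the whole second after the job is handed in: The cap stands in the plate, its axis within 60 mm of the plate's centre, grip up (tilt under 0.2 rad) and at rest, the plate flat on the table (horizontal distance between cap and plate below 0.06 m and z of cap in the frame of plate below 0.025 m and angle between cap's own z axis and vertical below 0.2 rad and angle between plate's own z axis and vertical below 0.05 rad and linear speed of cap below 0.02 m/s); the robot touches nothing.
It fails at once if the contact force between the cap and the radiator's neck, the spring's included, passes 45 N (contact force between cap and radiator above 45 N).
It fails at once if the cap is dropped or flung: it moves faster than 0.7 m/s while no finger holds it (linear speed of cap above 0.7 m/s and contact force between the fingers and cap below 0.1 N).
It fails at once if the brass coupler, the screwdriver or the spring clips are shifted by more than 30 mm (distance of any of coupler, screwdriver, spring_clips from where it was at the start of the episode above 0.03 m).
It also fails if it takes over 64 s, if anything falls off the work surface, if the arm or the gripper's body presses on something with over 40 N, if the wrist force passes 120 N, or if a joint passes its speed limit or range.

## Working session

There is one attempt and no reset: what is moved stays moved. The work goes in short steps, Python scripts to look and compute and a tool call to move; the robot and the scene stay as the last step left them, time stands still between calls to the robot, and variables do not carry over. Pictures are saved under pics/ and viewed, at most 10 in all, crops included, and the job is handed in when it is done.

Besides the shell and the picture viewer there is one more tool, called after "Emit:" as a command line: name --argument value ..., lists and objects as JSON in quotes. apply_moves: Moves the arm, as the interface text tells. Its arguments: {"type":"object","properties":{"series":{"type":"array"},"claw":{"type":"number"},"newtons":{"type":"number"}},"required":["series"]}

```bash
mkdir -p pics; ls
python3 - <<'E'
from plant import robot
import cv2,numpy as np
s=robot.read_state();print(s)
for n in("scene","side"):
    p,d=robot.read_camera(n);cv2.imwrite(f"pics/{n}0.png",p);np.savez(f"pics/{n}0.npz",p=p,d=d)
    c=robot.calibration(n);print(n,c)
E
```

```text
pics
{'t': 0.0, 'q': array([ 1.14659359e+00,  1.31184656e-01,  1.48925523e+00, -3.62126454e-06,
        1.52305482e+00, -8.53864361e-02]), 'dq': array([ 0.00039412, -0.001647  , -0.000121  ,  0.00118148,  0.00069141,
        0.00096216]), 'joint_torque': array([ 1.13294365e-03, -5.59808886e+01, -4.91770577e+01,  7.70219578e-02,
        3.50658351e-02, -1.61876078e-04]), 'tool_pos': array([0.19929873, 0.56568719, 0.40368633]), 'orientation': array([-5.29588652e-01, -3.09614953e+00,  2.89227305e-03]), 'force': array([-0.2081645 , -0.11280324,  0.79326822]), 'wrist_torque': array([-0.05332686, -0.05293593, -0.0208501 ]), 'gripper_force': 0.0, 'opening': 0.09273842509662326}
scene {'fx': 411.89979496758605, 'fy': 411.89979496758605, 'cx': 316.0345957260041, 'cy': 200.23600818497908, 'extrinsics': array([[ 0.52241296, -0.85246156, -0.01984895, -0.18681893],
       [-0.59714216, -0.3491307 , -0.72216965,  0.48513192],
       [ 0.60869199,  0.38912343, -0.69143114,  0.5690848 ],
       [ 0.        ,  0.        ,  0.        ,  1.        ]])}
side {'fx': 395.0969945779942, 'fy': 395.0969945779942, 'cx': 318.44051253331475, 'cy': 195.7377303513058, 'extrinsics': array([[ 0.85949139, -0.5111061 , -0.00671647, -0.38238113],
       [-0.31796515, -0.52431927, -0.78992877,  0.34244519],
       [ 0.40021584,  0.68107258, -0.61316183,  0.62753574],
       [ 0.        ,  0.        ,  0.        ,  1.        ]])}
```

View pics/scene0.png

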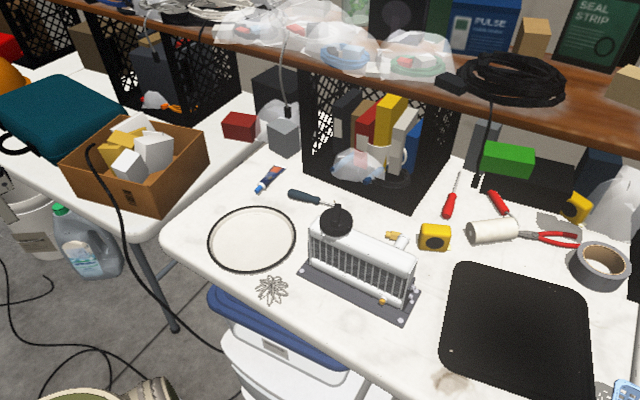

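View pics/side0.png

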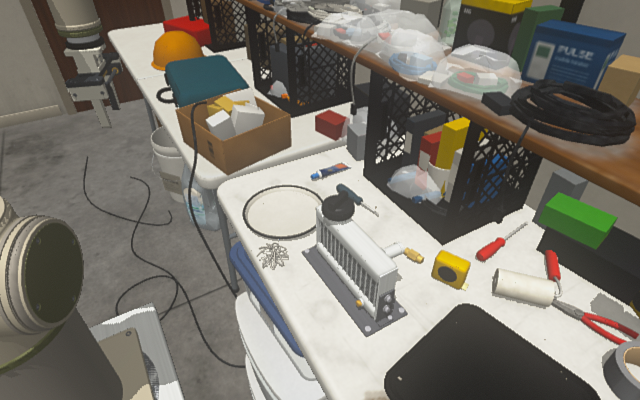

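The scene view shows the cap at about (335,220) on the radiator, the plate at (252,239), the clips at (271,290), and the coupler and screwdriver behind. The side view agrees, with the cap at (338,207). Next I measure the cap, plate and radiator.

```bash
cat > h.py <<'E'
import numpy as np,cv2
def world(c,d):
    v,u=np.mgrid[:d.shape[0],:d.shape[1]]
    P=np.stack([(u-c["cx"])/c["fx"]*d,(v-c["cy"])/c["fy"]*d,d],-1)
    E=c["extrinsics"];return (P-E[:3,3])@E[:3,:3]
def ray(c,uv,z):
    E=c["extrinsics"];R=E[:3,:3];o=-R.T@E[:3,3]
    uv=np.atleast_2d(uv).astype(float)
    D=np.c_[(uv[:,0]-c["cx"])/c["fx"],(uv[:,1]-c["cy"])/c["fy"],np.ones(len(uv))]@R
    return o+D*((z-o[2])/D[:,2])[:,None]
E
python3 - <<'E'
from plant import robot
from h import *
boxes={"scene":((290,195,375,250),(200,195,300,280),(295,205,425,325)),"side":((310,185,365,230),(235,175,330,245),(295,190,415,345))}
for n in boxes:
    f=np.load(f"pics/{n}0.npz");p,d=f["p"],f["d"];c=robot.calibration(n);W=world(c,d)
    def sub(b): return np.s_[b[1]:b[3],b[0]:b[2]]
    bc,bp,br=boxes[n]
    w=W[sub(bc)];g=p[sub(bc)].max(-1);m=(g<90)&(d[sub(bc)]>0)&(w[...,2]>.155)&(w[...,2]<.22)
    q=w[m];print(n,"cap n",m.sum(),"mean",q.mean(0).round(3),"min",q.min(0).round(3),"max",q.max(0).round(3))
    t=q[q[:,2]>np.percentile(q[:,2],98)-.008];print(" top z",t[:,2].max().round(4),t.mean(0).round(4),cv2.minAreaRect((t[:,:2]*1000).astype(np.float32)))
    # plate: dark rim, outer contour
    w=W[sub(bp)];m=((p[sub(bp)].max(-1)<90)&(w[...,2]<.03)&(w[...,2]>-.01)).astype(np.uint8)
    k,l,st,ce=cv2.connectedComponentsWithStats(m,connectivity=8);i=1+np.argmax(st[1:,4])
    pts=np.argwhere(l==i)[:,::-1]+np.array(bp[:2]);X=ray(c,pts,.015)[:,:2]
    A=np.c_[2*X,np.ones(len(X))];s=np.linalg.lstsq(A,(X**2).sum(1),rcond=None)[0];r=np.sqrt(s[2]+s[0]**2+s[1]**2)
    print(" plate n",len(X),s[:2].round(4),"r",r.round(4))
    w=W[sub(br)];m=(w[...,2]>.10)&(w[...,2]<.15)&(d[sub(br)]>0);q=w[m];R=cv2.minAreaRect((q[:,:2]*1000).astype(np.float32));print(" rad top",R)
    m=(abs(w[...,2]-.006)<.005)&(p[sub(br)].max(-1)<130)&(d[sub(br)]>0);m=m.astype(np.uint8);k,l,st,_=cv2.connectedComponentsWithStats(m);i=1+np.argmax(st[1:,4])
    q=w[l==i];print(" base",cv2.minAreaRect((q[:,:2]*1000).astype(np.float32)),len(q))
E
```

```text
scene cap n 765 mean [0.511 0.046 0.172] min [0.486 0.018 0.155] max [0.549 0.08  0.19 ]
 top z 0.1901 [0.5145 0.0479 0.187 ] ((517.2955932617188, 49.2115592956543), (48.235286712646484, 13.87161922454834), 21.143293380737305)
 plate n 394 [0.4983 0.2634] r 0.1013
 rad top ((535.9990234375, -4.298797607421875), (89.06773376464844, 219.1761016845703), 1.4505534172058105)
 base ((515.7620849609375, -4.2768707275390625), (97.11820983886719, 250.32327270507812), 0.566422700881958) 1787
side cap n 704 mean [0.514 0.04  0.173] min [0.488 0.018 0.155] max [0.55  0.078 0.191]
 top z 0.1908 [0.5176 0.0475 0.1878] ((519.6094970703125, 49.483863830566406), (49.787010192871094, 14.657033920288086), 20.22616958618164)
 plate n 162 [0.4993 0.2613] r 0.1015
 rad top ((535.4893798828125, -5.1266021728515625), (88.10198211669922, 218.63421630859375), 2.270789861679077)
 base ((518.2213134765625, -6.044151306152344), (249.41177368164062, 99.23397827148438), 89.92642211914062) 1850
```

Emit:
apply_moves --series '[[[-10,-8,0],[0,0,0]],[[-20,-16,0],[0,0,0]],[[-28,-23,0],[0,0,0]],[[-30,-24,0],[0,0,0]],[[-30,-24,0],[0,0,0]],[[-30,-24,0],[0,0,0]],[[-30,-24,0],[0,0,0]],[[-30,-24,0],[0,0,0]],[[-30,-24,0],[0,0,0]],[[-30,-24,0],[0,0,0]],[[-30,-24,0],[0,0,0]],[[-30,-24,0],[0,0,0]]]' --claw 1

```text
t: 1.1
tool_pos: [0.4216, 0.2063, 0.4046]
orientation: [0.53, 3.096, -0.0]
force: [0.6, 1.5, 0.1]
opening: 0.093
gripper_force: 0.0
```

Emit:
apply_moves --series '[[[-30,-24,0],[0,0,0]],[[-30,-24,0],[0,0,0]],[[-30,-24,0],[0,0,0]],[[-30,-24,0],[0,0,0]],[[-18,-14,0],[0,0,0]],[[-5,-8,0],[0,0,0.06]],[[0,0,0],[0,0,0.12]],[[0,0,0],[0,0,0.12]],[[0,0,0],[0,0,0.12]],[[0,0,0],[0,0,0.12]],[[0,0,0],[0,0,0.12]],[[0,0,0],[0,0,0.12]]]'

```text
t: 2.1
tool_pos: [0.5165, 0.0493, 0.4044]
orientation: [-1.675, -2.657, 0.001]
force: [0.4, -0.5, -0.3]
opening: 0.0929
gripper_force: 0.0
```

Emit:
apply_moves --series '[[[0,0,0],[0,0,0.12]],[[0,0,0],[0,0,0.12]],[[0,0,0],[0,0,0.12]],[[0,0,0],[0,0,0.12]],[[0,0,0],[0,0,0.12]],[[0,0,0],[0,0,0.12]],[[0,0,0],[0,0,0.12]],[[0,0,0],[0,0,0.12]],[[0,0,0],[0,0,0.12]],[[0,0,0],[0,0,0.12]],[[0,0,0],[0,0,0.12]],[[0,0,0],[0,0,0.12]]]'

```text
t: 3.1
tool_pos: [0.5165, 0.0493, 0.4044]
orientation: [3.012, 0.893, -0.001]
force: [-0.2, 0.6, -0.3]
opening: 0.0931
gripper_force: 0.0
```

Emit:
apply_moves --series '[[[0,0,0],[0,0,0.12]],[[0,0,0],[0,0,0.1]],[[0,0,0],[0,0,0]],[[0,0,0],[0,0,0]]]'

```text
t: 3.43
tool_pos: [0.5166, 0.0495, 0.4045]
orientation: [3.089, 0.571, -0.001]
force: [0.5, -0.0, 0.0]
opening: 0.0931
gripper_force: 0.0
```

Run:
```python
from plant import robot
from h import *
c=robot.calibration("wrist");p,d=robot.read_camera("wrist");cv2.imwrite("pics/w1.png",p);W=world(c,d)
m=(p.max(-1)<100)&(d>0)&(W[...,2]>.18)&(W[...,2]<.196)&(np.hypot(W[...,0]-.517,W[...,1]-.05)<.045)
q=W[m];print(len(q),q[:,2].max(),np.median(q[:,2]),cv2.minAreaRect((q[:,:2]*1000).astype(np.float32)))
m=(d>0)&(W[...,2]>.155)&(W[...,2]<.196)&(np.hypot(W[...,0]-.517,W[...,1]-.05)<.05)&(p.max(-1)<100)
q=W[m];print(cv2.minEnclosingCircle((q[:,:2]*1000).astype(np.float32)))
s=robot.read_state();print(s["q"].round(3),s["tool_pos"],s["wrist_torque"],s["force"])
```

```text
1510 0.19269698350864292 0.18995042417282829 ((518.7666015625, 51.574527740478516), (48.7960319519043, 13.705501556396484), 21.33934783935547)
((519.0349731445312, 51.60031509399414), 31.94441032409668)
[-0.003 -0.089  1.711 -0.     1.52   1.202] [0.5166995  0.04961778 0.40457177] [-0.03035879  0.15584026  0.02842794] [-0.02726035 -0.54239479 -0.70097673]
```

View pics/w1.png

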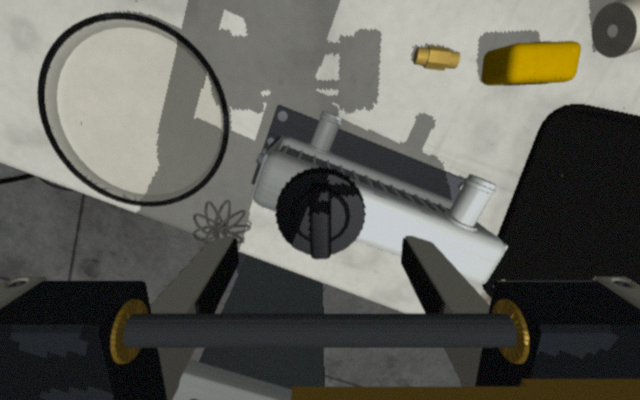

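The wrist view shows the cap at (320,213) centred between the open fingers, with the rib vertical in the image so the fingers will close across it. The coupler (437,57) and clips (220,222) are clear of the path. Descending now.

Emit:
apply_moves --series '[[[2.6,-0.6,3],[0,0,0]],[[0,0,8],[0,0,0]],[[0,0,10],[0,0,0]],[[0,0,10],[0,0,0]],[[0,0,7],[0,0,0]],[[0,0,4],[0,0,0]],[[0,0,2],[0,0,0]],[[0,0,0],[0,0,0]],[[0,0,0],[0,0,0]]]'

```text
t: 4.23
tool_pos: [0.5193, 0.0515, 0.361]
orientation: [3.09, 0.567, 0.0]
force: [0.1, -0.9, -0.6]
opening: 0.093
gripper_force: 0.0
```

Emit:
apply_moves --series '[[[0,0,0],[0,0,0]],[[0,0,0],[0,0,0]],[[0,0,0],[0,0,0]],[[0,0,0],[0,0,0]],[[0,0,0],[0,0,0]],[[0,0,0],[0,0,0]],[[0,0,0],[0,0,0]],[[0,0,0],[0,0,0]],[[0,0,0],[0,0,0]],[[0,0,0],[0,0,0]]]' --claw 0 --newtons 35

```text
t: 5.07
tool_pos: [0.5192, 0.0515, 0.3607]
orientation: [-3.09, -0.567, 0.0]
force: [0.5, 0.6, 0.2]
opening: 0.0311
gripper_force: 0.0
```

```bash
cat > st.py <<'E'
from plant import robot
import numpy as np
s=robot.read_state();o=s["orientation"];a=np.degrees(np.arctan2(o[1],o[0]))*2
print("t",s["t"],"pos",(s["tool_pos"]*1000).round(1),"yaw_x",round((a+90)%180-90,1),"F",s["force"].round(1),"M",s["wrist_torque"].round(3),"open",round(s["opening"],4),"grip",round(s["gripper_force"],1),"q6",s["q"][5].round(2))
E
python3 st.py
```

```text
t 5.0667 pos [519.2  51.5 360.7] yaw_x 20.8 F [0.5 0.6 0.2] M [-0.022  0.141  0.006] open 0.0311 grip 0.0 q6 1.21
```

Emit:
apply_moves --series '[[[0,0,0],[0,0,0]],[[0,0,0],[0,0,0]],[[0,0,0],[0,0,0]],[[0,0,0],[0,0,0]],[[0,0,0],[0,0,0]],[[0,0,0],[0,0,0]]]'

```text
t: 5.57
tool_pos: [0.5193, 0.0514, 0.3609]
orientation: [3.09, 0.566, 0.0]
force: [-0.4, -2.1, 0.3]
opening: 0.014
gripper_force: 34.9
```

```bash
python3 st.py
```

```text
t 5.5667 pos [519.3  51.4 360.9] yaw_x 20.8 F [-0.4 -2.1  0.3] M [-0.339  0.093  0.019] open 0.014 grip 34.9 q6 1.21
```

Emit:
apply_moves --series '[[[0,0,0],[0,0,-0.02]],[[0,0,0],[0,0,-0.035]],[[0,0,0],[0,0,-0.035]],[[0,0,0],[0,0,-0.035]],[[0,0,0],[0,0,-0.035]],[[0,0,0],[0,0,-0.035]],[[0,0,0],[0,0,0]]]'

```text
t: 6.15
tool_pos: [0.5194, 0.0517, 0.3615]
orientation: [-3.019, -0.869, -0.002]
force: [-0.1, 0.3, 4.7]
opening: 0.014
gripper_force: 34.9
```

```bash
python3 st.py
```

```text
t 6.15 pos [519.4  51.7 361.5] yaw_x 32.1 F [-0.1  0.3  4.7] M [ 0.044  0.129 -0.008] open 0.014 grip 34.9 q6 1.01
```

Emit:
apply_moves --series '[[[0,0,0],[0,0,-0.02]],[[0,0,0],[0,0,-0.02]],[[0,0,0],[0,0,0]]]'

```text
t: 6.4
tool_pos: [0.5194, 0.0517, 0.3611]
orientation: [-3.002, -0.928, -0.002]
force: [1.1, 0.6, 5.1]
opening: 0.014
gripper_force: 34.9
```

```bash
python3 st.py
```

```text
t 6.4 pos [519.4  51.7 361.1] yaw_x 34.3 F [1.1 0.6 5.1] M [ 0.219 -0.021 -0.025] open 0.014 grip 34.9 q6 0.97
```

Emit:
apply_moves --series '[[[0,0,0],[0,0,-0.02]],[[0,0,0],[0,0,-0.02]],[[0,0,0],[0,0,0]]]'

```text
t: 6.65
tool_pos: [0.5195, 0.0515, 0.3611]
orientation: [2.982, 0.987, 0.002]
force: [2.1, 0.4, 4.9]
opening: 0.0136
gripper_force: 34.9
```

```bash
python3 st.py
```

```text
t 6.65 pos [519.5  51.5 361.1] yaw_x 36.6 F [2.1 0.4 4.9] M [ 0.103 -0.205 -0.057] open 0.0136 grip 34.9 q6 0.93
```

Emit:
apply_moves --series '[[[0,0,0],[0,0,-0.015]],[[0,0,0],[0,0,-0.015]],[[0,0,0],[0,0,0]]]'

```text
t: 6.9
tool_pos: [0.5195, 0.0514, 0.3611]
orientation: [2.967, 1.031, 0.002]
force: [1.9, -0.4, 5.1]
opening: 0.0138
gripper_force: 35.1
```

```bash
python3 st.py
```

```text
t 6.9 pos [519.5  51.4 361.1] yaw_x 38.3 F [ 1.9 -0.4  5.1] M [-0.027 -0.341 -0.279] open 0.0138 grip 35.1 q6 0.9
```

Turning moment jumped to 0.28 Nm: the first stop is at about 37° tool yaw. I ease off a little, then press.

Emit:
apply_moves --series '[[[0,0,0],[0,0,0.015]],[[0,0,0],[0,0,0]],[[0,0,0.7],[0,0,0]],[[0,0,0.7],[0,0,0]],[[0,0,0.7],[0,0,0]],[[0,0,0.7],[0,0,0]],[[0,0,0],[0,0,0]],[[0,0,0],[0,0,0]]]' --newtons 45

```text
t: 7.57
tool_pos: [0.5196, 0.0514, 0.3585]
orientation: [2.975, 1.008, 0.002]
force: [1.6, 0.7, 5.1]
opening: 0.0138
gripper_force: 44.9
```

```bash
python3 st.py
```

```text
t 7.5667 pos [519.6  51.4 358.5] yaw_x 37.4 F [1.6 0.7 5.1] M [ 0.068 -0.313 -0.047] open 0.0138 grip 44.9 q6 0.92
```

Emit:
apply_moves --series '[[[0,0,0.5],[0,0,0]],[[0,0,0.5],[0,0,0]],[[0,0,0.5],[0,0,0]],[[0,0,0],[0,0,0]],[[0,0,0],[0,0,0]]]'

```text
t: 7.98
tool_pos: [0.5196, 0.0514, 0.3574]
orientation: [2.975, 1.008, 0.003]
force: [1.6, -0.8, 8.3]
opening: 0.0133
gripper_force: 44.9
```

```bash
python3 st.py
python3 - <<'E'
from plant import robot
from h import *
c=robot.calibration("wrist");p,d=robot.read_camera("wrist");cv2.imwrite("pics/w2.png",p);W=world(c,d)
m=(p.max(-1)<100)&(d>0)&(W[...,2]>.15)&(W[...,2]<.196)&(np.hypot(W[...,0]-.519,W[...,1]-.0515)<.045)
q=W[m];print(len(q),np.percentile(q[:,2],[5,25,50,75,95]).round(4))
for n in("scene","side"):
    c=robot.calibration(n);p,d=robot.read_camera(n);W=world(c,d)
    m=(p.max(-1)<90)&(d>0)&(W[...,2]>.15)&(W[...,2]<.176)&(np.hypot(W[...,0]-.519,W[...,1]-.0515)<.031)
    f=np.load(f"pics/{n}0.npz");W0=world(c,f["d"]);m&=(W0[...,2]>.165)&(W0[...,2]<.177)
    print(n,m.sum(),np.median(W[m][:,2]),np.median(W0[m][:,2]))
E
```

```text
t 7.9833 pos [519.6  51.4 357.4] yaw_x 37.4 F [ 1.6 -0.8  8.3] M [ 0.06  -0.12  -0.062] open 0.0133 grip 44.9 q6 0.92
7383 [0.1608 0.1681 0.1699 0.1863 0.1905]
scene 297 0.16631185174918367 0.16960842686471378
side 264 0.16755599430126378 0.17089330987046855
```

View pics/w2.png

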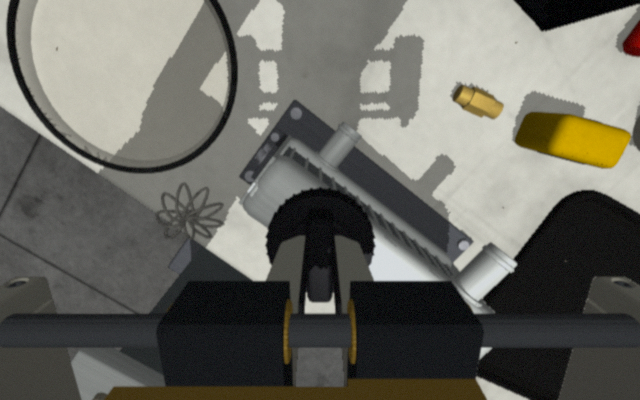

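The wrist view shows the rib held between the fingers, and the cap (320,240) turned with the gripper. Depth puts the disc about 3.3 mm down and the force is 8.3 N, so I need a little more press.

Emit:
apply_moves --series '[[[0,0,0.5],[0,0,0]],[[0,0,0.5],[0,0,0]],[[0,0,0.3],[0,0,0]],[[0,0,0],[0,0,0]],[[0,0,0],[0,0,0]]]'

```text
t: 8.55
tool_pos: [0.5196, 0.0514, 0.3562]
orientation: [2.975, 1.008, 0.003]
force: [0.7, 0.2, 10.1]
opening: 0.0135
gripper_force: 44.9
```

```bash
python3 st.py
```

```text
t 8.55 pos [519.6  51.4 356.2] yaw_x 37.4 F [ 0.7  0.2 10.1] M [-0.03   0.023  0.007] open 0.0135 grip 44.9 q6 0.92
```

Emit:
apply_moves --series '[[[0,0,0],[0,0,-0.02]],[[0,0,0],[0,0,-0.02]],[[0,0,0],[0,0,-0.015]],[[0,0,0],[0,0,0]]]'

```text
t: 8.88
tool_pos: [0.5196, 0.0514, 0.3562]
orientation: [2.945, 1.091, 0.003]
force: [0.8, 0.0, 9.2]
opening: 0.0136
gripper_force: 44.9
```

```bash
python3 st.py
```

```text
t 8.8833 pos [519.6  51.4 356.2] yaw_x 40.7 F [0.8 0.  9.2] M [-0.002  0.067 -0.023] open 0.0136 grip 44.9 q6 0.86
```

Emit:
apply_moves --series '[[[0,0,0],[0,0,-0.035]],[[0,0,0],[0,0,-0.035]],[[0,0,0],[0,0,-0.035]],[[0,0,0],[0,0,-0.035]],[[0,0,0],[0,0,-0.035]],[[0,0,0],[0,0,-0.035]],[[0,0,0],[0,0,0]]]'

```text
t: 9.47
tool_pos: [0.5195, 0.0515, 0.3562]
orientation: [2.814, 1.396, 0.003]
force: [0.3, 0.3, 9.7]
opening: 0.0133
gripper_force: 44.9
```

```bash
python3 st.py
```

```text
t 9.4667 pos [519.5  51.5 356.2] yaw_x 52.8 F [0.3 0.3 9.7] M [ 0.079  0.058 -0.024] open 0.0133 grip 44.9 q6 0.65
```

Turning freely. I go on to about 67°.

Emit:
apply_moves --series '[[[0,0,0],[0,0,-0.035]],[[0,0,0],[0,0,-0.035]],[[0,0,0],[0,0,-0.035]],[[0,0,0],[0,0,-0.035]],[[0,0,0],[0,0,-0.035]],[[0,0,0],[0,0,-0.035]],[[0,0,0],[0,0,-0.035]],[[0,0,0],[0,0,0]]]'

```text
t: 10.13
tool_pos: [0.5195, 0.0515, 0.3562]
orientation: [2.622, 1.729, 0.002]
force: [-0.3, 0.1, 9.0]
opening: 0.0136
gripper_force: 44.9
```

```bash
python3 st.py
```

```text
t 10.1333 pos [519.5  51.5 356.2] yaw_x 66.8 F [-0.3  0.1  9. ] M [ 0.043  0.182 -0.008] open 0.0136 grip 44.9 q6 0.41
```

Emit:
apply_moves --series '[[[0,0,0],[0,0,-0.02]],[[0,0,0],[0,0,-0.016]],[[0,0,0],[0,0,0]],[[0,0,-0.7],[0,0,0]],[[0,0,-0.7],[0,0,0]],[[0,0,-0.7],[0,0,0]],[[0,0,-0.7],[0,0,0]],[[0,0,-0.7],[0,0,0]],[[0,0,-0.7],[0,0,0]],[[0,0,-0.7],[0,0,0]],[[0,0,0],[0,0,0]]]'

```text
t: 11.05
tool_pos: [0.5194, 0.0515, 0.3605]
orientation: [2.593, 1.773, 0.001]
force: [1.8, 0.3, 5.6]
opening: 0.0137
gripper_force: 44.9
```

```bash
python3 st.py
```

```text
t 11.05 pos [519.4  51.5 360.5] yaw_x 68.7 F [1.8 0.3 5.6] M [ 0.045 -0.227 -0.053] open 0.0137 grip 44.9 q6 0.37
```

Emit:
apply_moves --series '[[[0,0,-0.6],[0,0,0]],[[0,0,-0.6],[0,0,0]],[[0,0,-0.6],[0,0,0]],[[0,0,0],[0,0,0]],[[0,0,0],[0,0,0]]]'

```text
t: 11.47
tool_pos: [0.5193, 0.0515, 0.3618]
orientation: [2.594, 1.772, 0.0]
force: [2.8, -0.9, 3.3]
opening: 0.0139
gripper_force: 44.9
```

```bash
python3 st.py
```

```text
t 11.4667 pos [519.3  51.5 361.8] yaw_x 68.7 F [ 2.8 -0.9  3.3] M [-0.049 -0.351 -0.042] open 0.0139 grip 44.9 q6 0.37
```

Emit:
apply_moves --series '[[[0,0,-0.6],[0,0,0]],[[0,0,-0.6],[0,0,0]],[[0,0,-0.6],[0,0,0]],[[0,0,0],[0,0,0]],[[0,0,0],[0,0,0]]]'

```text
t: 11.88
tool_pos: [0.5191, 0.0515, 0.3634]
orientation: [-2.594, -1.772, 0.001]
force: [2.0, 0.1, 2.8]
opening: 0.0141
gripper_force: 44.9
```

```bash
python3 st.py
```

```text
t 11.8833 pos [519.1  51.5 363.4] yaw_x 68.7 F [2.  0.1 2.8] M [-0.098 -0.228 -0.065] open 0.0141 grip 44.9 q6 0.37
```

Emit:
apply_moves --series '[[[0,0,-0.8],[0,0,0]],[[0,0,-0.8],[0,0,0]],[[0,0,-0.8],[0,0,0]],[[0,0,-0.8],[0,0,0]],[[0,0,-0.8],[0,0,0]],[[0,0,0],[0,0,0]],[[0,0,0],[0,0,0]]]'

```text
t: 12.47
tool_pos: [0.519, 0.0516, 0.3672]
orientation: [-2.593, -1.772, 0.001]
force: [0.4, -0.7, -1.0]
opening: 0.0131
gripper_force: 44.9
```

```bash
python3 st.py
```

```text
t 12.4667 pos [519.   51.6 367.2] yaw_x 68.7 F [ 0.4 -0.7 -1. ] M [-0.133  0.152 -0.017] open 0.0131 grip 44.9 q6 0.37
```

The cap is free; only its weight is on the tool. Lifting it straight off.

Emit:
apply_moves --series '[[[0,0,-2],[0,0,0]],[[0,0,-5],[0,0,0]],[[0,0,-8],[0,0,0]],[[0,0,-10],[0,0,0]],[[0,0,-10],[0,0,0]],[[0,0,-10],[0,0,0]],[[0,0,-6],[0,0,0]],[[0,0,-3],[0,0,0]],[[0,0,0],[0,0,0]],[[0,0,0],[0,0,0]]]'

```text
t: 13.3
tool_pos: [0.5192, 0.0515, 0.4216]
orientation: [2.594, 1.772, 0.0]
force: [-0.4, 0.3, -2.5]
opening: 0.0134
gripper_force: 44.9
```

```bash
python3 st.py
python3 - <<'E'
from plant import robot
from h import *
o=[]
for n in("scene","side"):
    p,d=robot.read_camera(n);o.append(p[120:360,180:440]);c=robot.calibration(n);W=world(c,d)
    m=(p.max(-1)<90)&(d>0)&(W[...,2]>.19)&(W[...,2]<.26)&(np.hypot(W[...,0]-.519,W[...,1]-.0515)<.04)
    q=W[m];print(n,len(q),np.percentile(q[:,2],[2,50,98]).round(3))
cv2.imwrite("pics/lift.png",np.hstack(o))
E
```

```text
t 13.3 pos [519.2  51.5 421.6] yaw_x 68.7 F [-0.4  0.3 -2.5] M [-0.112  0.13  -0.013] open 0.0134 grip 44.9 q6 0.37
scene 695 [0.215 0.23  0.255]
side 654 [0.216 0.231 0.251]
```

View pics/lift.png

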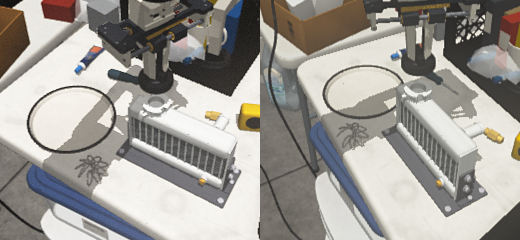

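The view shows the cap held level above the neck, with the radiator and bystanders undisturbed. I carry it to the plate, bowing away from the post.

Emit:
apply_moves --series '[[[3,-4,0],[0,0,0]],[[6,-8.5,0],[0,0,0]],[[10,-14,0],[0,0,0]],[[12,-17,0],[0,0,0]],[[12,-17,0],[0,0,0]],[[12,-17,0],[0,0,0]],[[11,-15,0],[0,0,0]],[[7.3,-10.1,0],[0,0,0]],[[10,-2,0],[0,0,0]],[[12,0,0],[0,0,0]],[[15,1,0],[0,0,0]],[[15,1,0],[0,0,0]]]'

```text
t: 14.4
tool_pos: [0.47, 0.2064, 0.4216]
orientation: [2.594, 1.771, 0.001]
force: [-0.5, -0.4, -2.1]
opening: 0.0135
gripper_force: 44.9
```

Emit:
apply_moves --series '[[[15,1,0],[0,0,0]],[[15,1,0],[0,0,0]],[[14,2,0],[0,0,0]],[[12,2,0],[0,0,0]],[[8,1,0],[0,0,0]],[[0,0,5],[0,0,0]],[[0,0,15],[0,0,0]],[[0,0,20],[0,0,0]],[[0,0,20],[0,0,0]],[[0,0,20],[0,0,0]],[[0,0,15],[0,0,0]],[[0,0,5],[0,0,0]]]'

```text
t: 15.4
tool_pos: [0.498, 0.2617, 0.318]
orientation: [-2.594, -1.771, 0.008]
force: [-0.3, -0.6, -2.6]
opening: 0.0133
gripper_force: 44.9
```

```bash
python3 st.py
python3 - <<'E'
from plant import robot
from h import *
c=robot.calibration("wrist");p,d=robot.read_camera("wrist");cv2.imwrite("pics/w3.png",p);W=world(c,d)
m=((p.max(-1)<80)&(d>0)&(W[...,2]>.003)&(W[...,2]<.03)&(abs(np.hypot(W[...,0]-.4985,W[...,1]-.2625)-.1)<.025))
q=W[m][:,:2];A=np.c_[2*q,np.ones(len(q))];s=np.linalg.lstsq(A,(q**2).sum(1),rcond=None)[0];print(len(q),s[:2],np.sqrt(s[2]+s[0]**2+s[1]**2))
E
```

```text
t 15.4 pos [498.  261.7 318. ] yaw_x 68.7 F [-0.3 -0.6 -2.6] M [-0.043  0.058 -0.028] open 0.0133 grip 44.9 q6 0.77
4117 [0.4985474  0.26525125] 0.10045252609064959
```

View pics/w3.png

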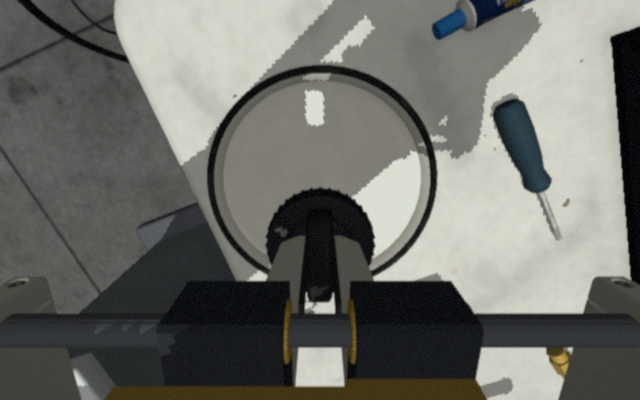

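The wrist view shows the cap (320,235) over the plate (rim circle centred about (322,172); the offset is parallax), and the fitted plate centre is within 4 mm of the tool. Lowering.

Emit:
apply_moves --series '[[[2,-1,8],[0,0,0]],[[1,0,15],[0,0,0]],[[0,0,18],[0,0,0]],[[0,0,18],[0,0,0]],[[0,0,14],[0,0,0]],[[0,0,9],[0,0,0]],[[0,0,5],[0,0,0]],[[0,0,3],[0,0,0]],[[0,0,0],[0,0,0]],[[0,0,0],[0,0,0]]]'

```text
t: 16.28
tool_pos: [0.4996, 0.2659, 0.2326]
orientation: [2.594, 1.772, 0.002]
force: [0.1, -0.4, -1.1]
opening: 0.0132
gripper_force: 44.9
```

```bash
python3 st.py
```

```text
t 16.2833 pos [499.6 265.9 232.6] yaw_x 68.7 F [ 0.1 -0.4 -1.1] M [-0.062  0.119 -0.047] open 0.0132 grip 44.9 q6 0.77
```

Emit:
apply_moves --series '[[[0,0,2],[0,0,0]],[[0,0,2],[0,0,0]],[[0,0,2],[0,0,0]],[[0,0,1.5],[0,0,0]],[[0,0,1.5],[0,0,0]],[[0,0,1],[0,0,0]],[[0,0,1],[0,0,0]],[[0,0,0],[0,0,0]],[[0,0,0],[0,0,0]]]'

```text
t: 17.03
tool_pos: [0.4991, 0.2658, 0.2207]
orientation: [2.594, 1.772, -0.0]
force: [0.1, -0.0, -0.9]
opening: 0.0136
gripper_force: 44.9
```

```bash
python3 st.py
```

```text
t 17.0333 pos [499.1 265.8 220.7] yaw_x 68.7 F [ 0.1 -0.  -0.9] M [-0.095  0.176  0.038] open 0.0136 grip 44.9 q6 0.77
```

Emit:
apply_moves --series '[[[0,0,0.7],[0,0,0]],[[0,0,0.7],[0,0,0]],[[0,0,0],[0,0,0]],[[0,0,0],[0,0,0]]]'

```text
t: 17.37
tool_pos: [0.4992, 0.2658, 0.2194]
orientation: [2.594, 1.772, 0.001]
force: [-1.0, -1.0, -0.6]
opening: 0.0136
gripper_force: 44.9
```

```bash
python3 st.py
```

```text
t 17.3667 pos [499.2 265.8 219.4] yaw_x 68.7 F [-1.  -1.  -0.6] M [-0.038  0.163  0.016] open 0.0136 grip 44.9 q6 0.77
```

Emit:
apply_moves --series '[[[0,0,0.7],[0,0,0]],[[0,0,0.7],[0,0,0]],[[0,0,0.6],[0,0,0]],[[0,0,0],[0,0,0]],[[0,0,0],[0,0,0]]]'

```text
t: 17.78
tool_pos: [0.4992, 0.2658, 0.2174]
orientation: [2.594, 1.772, 0.001]
force: [-0.4, -0.4, 1.8]
opening: 0.0136
gripper_force: 44.9
```

```bash
python3 st.py
```

```text
t 17.7833 pos [499.2 265.8 217.4] yaw_x 68.7 F [-0.4 -0.4  1.8] M [-0.118  0.194  0.043] open 0.0136 grip 44.9 q6 0.77
```

Touchdown: the force rose by about 3 N. Releasing.

Emit:
apply_moves --series '[[[0,0,0],[0,0,0]],[[0,0,0],[0,0,0]],[[0,0,0],[0,0,0]],[[0,0,0],[0,0,0]],[[0,0,0],[0,0,0]],[[0,0,0],[0,0,0]],[[0,0,0],[0,0,0]],[[0,0,0],[0,0,0]]]' --claw 0.5

```text
t: 18.45
tool_pos: [0.4991, 0.2658, 0.2172]
orientation: [2.594, 1.772, -0.0]
force: [-0.5, 0.0, -0.9]
opening: 0.0464
gripper_force: 0.0
```

Emit:
apply_moves --series '[[[0,0,-2],[0,0,0]],[[0,0,-5],[0,0,0]],[[0,0,-10],[0,0,0]],[[0,0,-15],[0,0,0]],[[0,0,-20],[0,0,0]],[[0,0,-20],[0,0,0]],[[0,0,-20],[0,0,0]],[[0,0,-10],[0,0,0]],[[0,0,0],[0,0,0]],[[0,0,0],[0,0,0]]]'

```text
t: 19.28
tool_pos: [0.4993, 0.2658, 0.3199]
orientation: [2.594, 1.772, 0.002]
force: [-0.1, 1.2, 0.4]
opening: 0.0463
gripper_force: 0.0
```

```bash
python3 st.py
python3 - <<'E'
from plant import robot
from h import *
c=robot.calibration("wrist");p,d=robot.read_camera("wrist");cv2.imwrite("pics/w4.png",p);W=world(c,d)
m=(p.max(-1)<100)&(d>0)&(W[...,2]>.02)&(W[...,2]<.06)&(np.hypot(W[...,0]-.4985,W[...,1]-.265)<.06)
q=W[m];print(len(q),np.percentile(q[:,2],[2,50,99]).round(3),cv2.minEnclosingCircle((q[:,:2]*1000).astype(np.float32)))
E
```

```text
t 19.2833 pos [499.3 265.8 319.9] yaw_x 68.7 F [-0.1  1.2  0.4] M [-0.101  0.12   0.009] open 0.0463 grip 0.0 q6 0.77
3956 [0.025 0.031 0.05 ] ((498.4385681152344, 266.4041748046875), 32.35821533203125)
```

View pics/w4.png

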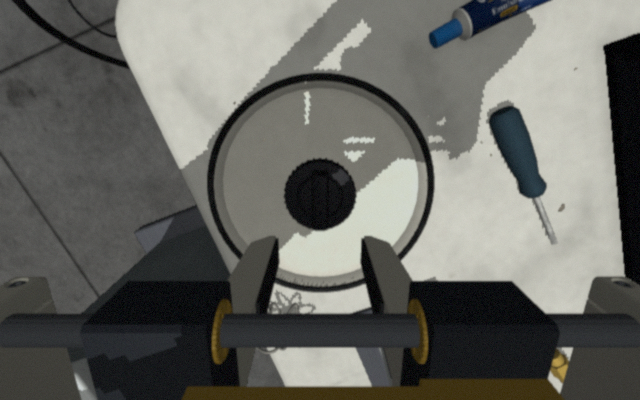

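The cap stands upright, grip up, at (320,193) in the plate. Measured at (0.498, 0.266) with its rib top at 0.050 m, it is about 1 mm from the plate's centre, and the gripper is clear. Handing in.

```bash
python3 -c "
from plant import robot
print(robot.close_job())"
```

```text
the job is handed in; nothing more can be done
None
```

The pressure cap is off the radiator and stands upright near the middle of the plate, about 1 mm from its centre by the last wrist view, with the gripper clear; the job is handed in, but no verdict came back.

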